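Tip the offcut bin out and stand it back

ROBOT

A 7-joint arm with a two-finger parallel gripper is mounted at the origin on the work surface. World frame = base frame: x ahead of the robot, y to its left, z up, the work surface at z = 0. Lengths are in m, angles in rad, forces in N, time in s.
With the tool pointing down it reaches from about 0.375 to 0.925 m from the base axis. Payload 3.1 kg.
Tool frame: the origin (TCP) lies midway between the tips of the shut fingers; the grasp point (between the pads) lies 19 mm behind it; z points along the fingers, y is the line along which they close (so a half turn about z gives the same grasp; the last joint's range is limited). The gripper opens to 85 mm and grips with 20 to 120 N. Pads are 22 mm wide; open, the fingers measure 114 mm over their backs; the gripper's body (76 mm by 85 mm) begins 54 mm behind the grasp point. The pads swing forward as they close: fully open they stand 13 mm farther back than shut.
Start: joints at [1.118, 0.383, 0.044, 1.598, -0.018, 1.161, -0.05], TCP at [0.226, -0.61, 0.231] pointing down, gripper open.
Joint ranges: [-2.61, 2.61], [-0.41, 2.15], [-1.48, 1.57], [0, 2.5], [-1.57, 4.71], [0.05, 1.97], [-2.85, 2.85]. Speed limits (rad/s): [2.79, 2.79, 3.14, 3.14, 3.14, 3.14, 3.14].

INTERFACE

Orientations are given as a 3x3 rotation matrix whose columns are the frame's x, y, z axes.
In Python, from workcell import manip, eyes gives the robot as it stands. The module is installed in compiled form; this text tells all that it offers.
- The arm moves only by the tool arm_command, never from a script. Its argument "rows" is a list of rows, each a list of 3 entries, a list of its own where there are three numbers: the turn, a rotation vector about the tool's x, y, z scaled (see below), then the shift along the tool's x, y, z scaled (see below), then the finger opening in mm, from 0 to 85.4. In form: [[[rx, ry, rz], [tx, ty, tz], claw], ...]. A call has 1 to 10 rows; each row shifts and turns the commanded pose from where the row before left it, along the tool's axes as they then stand; what a row does not reach is not made up. The controller multiplies each number of a shift by 10 cm and each number of a turn by pi rad. A row lasts 1/8 s, in which the tool goes at most 62.5 mm and 10.7 degrees, less where a joint would pass 70% of its speed; a pose out of reach is approached as far as the arm can. A call with a number of a shift or a turn outside -1 to 1 is refused whole. A call with a gripper value outside its range is refused whole. The fingers move at their own pace and stop on an object; "grip_force" is the grip in N (left out, the last holds). Time passes only in rows, so rows that do not move let the fingers close. It gives the time, the measured TCP pose, the force, the opening and the grip force at its end, in the units of the state.
- manip.read_state(): the state, without advancing time (a new reading comes with each control period).
- eyes.read_camera(name): name is "scene" or "side" or "wrist"; returns the picture (400x640x3 uint8, red, green, blue); there is no depth.
- eyes.camera_model(name): a dict with "fov_y" (degrees; the focal length in pixels is half the picture's height over the tangent of half this angle, whatever the lens; pixels are square), "cx", "cy" (the principal point, pixels), "rvec" (rotation vector, rad) and "tvec" (3), from world to camera coordinates, as OpenCV has them. Camera axes: x right, y down, z forward; pixel columns grow to the right and rows downward; lengths in m; the calibration is good to about 2 mm. A picture is of the moment at which its call begins: read the wrist's pose just before it. camera_model takes no time and is no camera call; for the wrist camera it gives the pose at the moment of the call.
- manip.hand_in(): hands the job in; it is judged then, once.
The state is a dict: "time_s": time; "joint_positions": joint angles; "joint_velocities": joint speeds; "joint_efforts": joint torques, N m; "tool_pos": TCP position; "ee_rot": TCP orientation; "wrist_force": force on the tool from outside, world axes, zero at the start; "moment": the same for the moment, N m; "opening": opening from 0.0 (shut) to 1.0 (fully open); "finger_force": force on a finger pad.
Only numpy, scipy, OpenCV 4.12 (cv2) and the standard library are available. Lean on these libraries where they do the work, as an engineer would, in place of code of your own. Each camera call takes 0.05 s, during which the arm holds its last target. There are 200 camera calls.

TASK

Empty the tin tilting bin into the blue enamel dish: push its wooden bar over towards the dish with the fingertips until the bin tips right over and its three offcuts slide out into the dish, then push the bar back from the other side so that the bin stands fully upright on its rest again. Only push, gently: do not pinch the bar, do not touch the offcuts, and leave the dish and everything else on the shelf where it is. Finish clear of everything.

Things in the scene. Friction and masses are not known exactly. Their poses are not given: they have to be found in the camera images.
- bin (a joint): tilt of the tin bin about its pivot, rad: 0 = upright on its rest, 1.85 = tipped right over (hard stops). Damped hinge; the bin's weight holds it at either end: let go below about 0.9 it sinks back to 0, above about 1.3 it sinks on to 1.85, in 1 to 3 s. The weight takes under 5 N at the bar, the damping 0.6 N more per 0.1 m/s.
- stand: fixed green steel stand holding the tin bin between two cheeks 130 mm tall, 210 mm apart over all. Origin on the shelf below the pivot axis; y along the pivot axis, x level, the way the bin tips (towards the dish). The upright bin reaches from 140 mm behind the pivot (-x) to 35 mm ahead, is 150 mm wide, its rim up to 210 mm above the shelf.
- pivot (a point): middle of the bin's pivot axis, 115 mm above the shelf; its axes are those of the stand
- bar (a point): middle of the bin's push bar: a wooden sleeve that rolls freely, 15 mm thick, 150 mm long, parallel to the pivot axis, on two 10 mm arms fixed to the bin 85 mm either side. It circles the pivot at 200 mm: at tilt t it is 200*sin(t-0.785) mm ahead of the pivot and 200*cos(t-0.785) mm above it, so upright 141 behind, 141 above (45 mm over the rim); tipped over 175 ahead, 97 above.
- dish: blue enamel dish, rectangular, open, 190 mm (x) x 240 mm (y) x 40 mm high, walls and floor 5 mm, loose, 0.9 kg, standing in front of the bin where its load falls; origin under its centre
- offcut_a_mid (a point): cream soapstone offcut 32 x 26 x 22 mm, loose in the bin at the start; this point is its centre
- offcut_a: cream soapstone offcut 32 x 26 x 22 mm; origin under its centre
- offcut_b_mid (a point): maple offcut 34 x 24 x 24 mm, loose in the bin at the start; this point is its centre
- offcut_b: maple offcut 34 x 24 x 24 mm; origin under its centre
- offcut_c_mid (a point): pinkish soapstone offcut 28 x 28 x 20 mm, loose in the bin at the start; this point is its centre
- offcut_c: pinkish soapstone offcut 28 x 28 x 20 mm; origin under its centre
- lion: cream soapstone lion, 55 x 120 x 105 mm, standing; origin under its centre; a bystander, loose
- square: steel try square with dark wooden stock, lying flat, 120 x 190 x 16 mm; origin under the middle of the stock; a bystander, loose
- wax: jar of wax, 60 mm across, 70 mm tall; origin under its centre; a bystander, loose
- sander: cork sanding block 100 x 60 x 35 mm; origin under its centre; a bystander, loose
- brush: dusting brush lying flat; origin under its middle; a bystander, loose

How it is judged:
By the outcome, as a careful person would: the job done as asked, in the order asked, and still so for the second after the job is handed in, with the robot touching nothing.
It also fails if it takes over 56 s, if anything falls off the work surface, if the arm or the gripper's body presses on something with over 40 N, if the wrist force passes 120 N, or if a joint passes its speed limit or range.

## Working session

There is one attempt and no reset: what is moved stays moved. The work goes in short steps, Python scripts to look and compute and a tool call to move; the robot and the scene stay as the last step left them, time stands still between calls to the robot, and variables do not carry over. Pictures are saved under pics/ and viewed, at most 10 in all, crops included, and the job is handed in when it is done.

Besides the shell and the picture viewer there is one more tool, called after "Emit:" as name(argument=value, ...), one argument or row to a line, values as JSON. arm_command: Moves the arm, as the interface text tells. Its arguments: {"type":"object","properties":{"rows":{"type":"array","items":{"type":"array"}},"grip_force":{"type":"number"}},"required":["rows"]}

```bash
mkdir -p pics; python3 - <<'E'
from workcell import manip, eyes
import cv2,numpy as np
for n in("scene","side"):
    cv2.imwrite(f"pics/{n}0.png",cv2.cvtColor(eyes.read_camera(n),cv2.COLOR_RGB2BGR)); print(n,eyes.camera_model(n))
s=manip.read_state();print(s['time_s'],s['tool_pos'],np.round(s['ee_rot'],3).tolist(),s['opening'],s['wrist_force'])
E
```

```text
scene {'fov_y': 51.77558417530666, 'cx': 314.7451756357949, 'cy': 196.05278588241327, 'rvec': array([ 0.90413116,  2.6349919 , -0.87217006]), 'tvec': array([ 0.4012796 , -0.13892414,  1.54263754])}
side {'fov_y': 44.936215084002704, 'cx': 318.93403986172865, 'cy': 203.9436014688321, 'rvec': array([ 2.28839229, -0.7157361 ,  0.3132762 ]), 'tvec': array([-0.43043284,  0.32908431,  1.52111843])}
0.1 [ 0.22551481 -0.60871089  0.2299973 ] [[0.938, 0.347, -0.001], [0.347, -0.938, 0.002], [-0.0, -0.002, -1.0]] 1.0019909290449815 [-0.2336726  -0.1083128   0.70953754]
```

View pics/scene0.png

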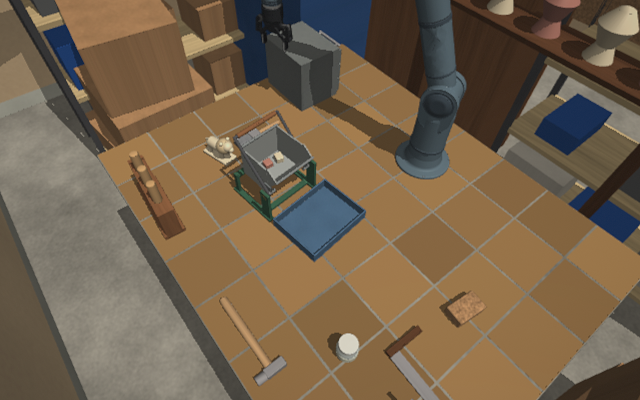

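View pics/side0.png

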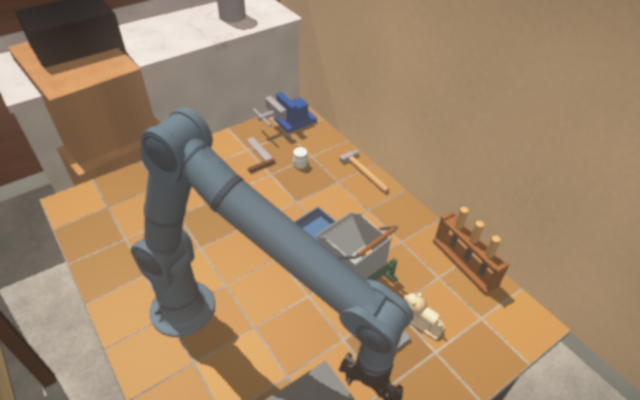

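The scene picture shows the bin around (275,160), its bar upper-left (~(260,130)), the dish corners around (322,182), (365,213), (315,257), (273,222), and the lion at (220,148) behind the bin. I'll enlarge it.

```bash
python3 - <<'E'
import cv2
a=cv2.imread("pics/scene0.png")[100:262,190:390]
a=cv2.resize(a,None,fx=3.7,fy=3.7,interpolation=cv2.INTER_CUBIC)
for i in range(0,200,20): cv2.putText(a,str(190+i),(int(i*3.7),10),0,.35,(255,255,255)); cv2.line(a,(int(i*3.7),12),(int(i*3.7),18),(255,255,255))
for i in range(0,162,20): cv2.putText(a,str(100+i),(0,int(i*3.7)+4),0,.35,(255,255,255)); cv2.line(a,(25,int(i*3.7)),(30,int(i*3.7)),(255,255,255))
cv2.imwrite("pics/c1.png",a)
b=cv2.imread("pics/side0.png")[190:350,270:470]
b=cv2.resize(b,None,fx=3.7,fy=3.7,interpolation=cv2.INTER_CUBIC)
for i in range(0,200,20): cv2.putText(b,str(270+i),(int(i*3.7),10),0,.35,(255,255,255)); cv2.line(b,(int(i*3.7),12),(int(i*3.7),18),(255,255,255))
for i in range(0,160,20): cv2.putText(b,str(190+i),(0,int(i*3.7)+4),0,.35,(255,255,255)); cv2.line(b,(25,int(i*3.7)),(30,int(i*3.7)),(255,255,255))
cv2.imwrite("pics/c2.png",b)
E
```

```text
(no output)
```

View pics/c1.png

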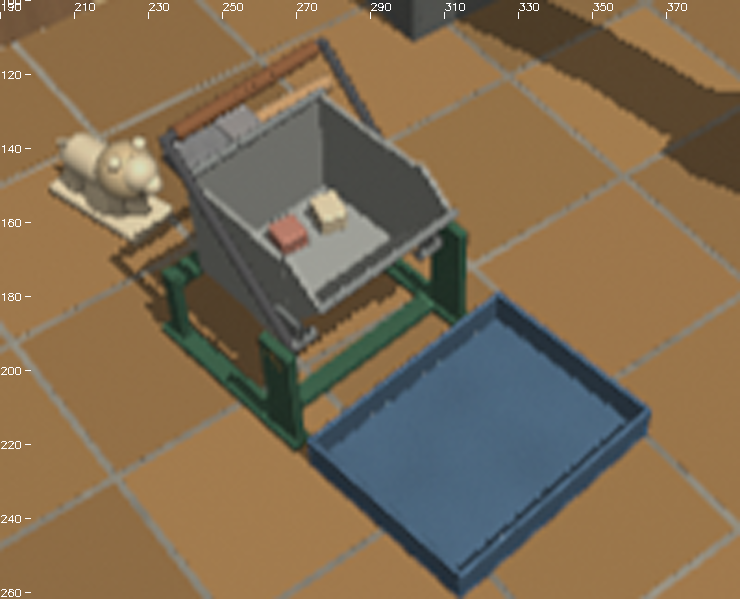

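View pics/c2.png

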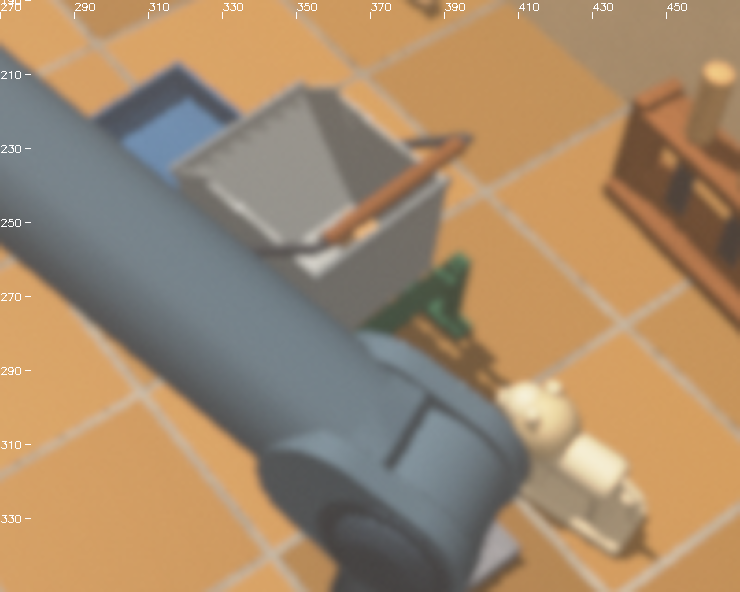

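Clear now. Bar ends in scene are at (277,112) and (237,136), and in side at (397,228) and (359,255). The dish rim corners in scene are (325,180), (365,211), (314,255), (274,219). The lion is behind and beside the bin, and a grey/tan object (the brush?) lies behind it. I'll triangulate and fit.

```bash
cat >h.py <<'E'
from workcell import manip, eyes
import cv2,numpy as np
M={n:eyes.camera_model(n) for n in("scene","side")}
def parts(m):
    f=200/np.tan(np.radians(m['fov_y']/2)); K=np.array([[f,0,m['cx']],[0,f,m['cy']],[0,0,1]]); return K,cv2.Rodrigues(m['rvec'])[0],m['tvec']
def plane(n,p,z):
    K,R,t=parts(M[n]); d=R.T@np.linalg.solve(K,[*p,1]); c=-R.T@t; return c+d*(z-c[2])/d[2]
def proj(n,X):
    K,R,t=parts(M[n]); return cv2.projectPoints(np.float64(X).reshape(-1,1,3),M[n]['rvec'],M[n]['tvec'],K,None)[0][:,0]
def tri(p,q):
    P=[np.c_[K@R,K@t] for K,R,t in(parts(M['scene']),parts(M['side']))]
    X=cv2.triangulatePoints(*P,np.float64(p),np.float64(q))[:,0]; return X[:3]/X[3]
E
python3 - <<'E'
from h import *
r=lambda a:np.round(a,3)
print(r(tri((277.3,111.6),(397,227.8))),r(tri((237.3,136),(358.6,254.9))))
a,b=(277.3,111.6),(237.3,136)
for n,P in(("scene",[a,b]),("side",[(397,227.8),(358.6,254.9)])):
    print(n,[r(plane(n,p,.256)) for p in P])
D=[plane("scene",p,.04) for p in[(325,180.3),(365.4,211.4),(314.3,255.4),(273.8,219)]]
print("dish",r(D),r(np.mean(D,0)),[r(np.linalg.norm(D[i]-D[i-1])) for i in range(4)])
for nm,n,p,z in[("cheek front foot near dish","scene",(271,221),0),("foot back","scene",(234,188),0),("greybox low","scene",(240,146),.03),("tanend","scene",(279,122),.02),("lion","scene",(228,164),0),("lion2","scene",(204,150),0),("lion3","scene",(236,157),0),("lionhead","scene",(228,140),.1),("lion-side","side",(434,340),0)]: print(nm,r(plane(n,p,z)))
E
```

```text
[ 0.522 -0.287  0.321] [ 0.524 -0.285  0.207]
scene [array([ 0.435, -0.295,  0.256]), array([ 0.594, -0.279,  0.256])]
side [array([ 0.608, -0.277,  0.256]), array([ 0.451, -0.292,  0.256])]
dish [[ 0.375 -0.116  0.04 ]
 [ 0.353  0.066  0.04 ]
 [ 0.585  0.091  0.04 ]
 [ 0.606 -0.092  0.04 ]] [ 0.48  -0.013  0.04 ] [np.float64(0.233), np.float64(0.183), np.float64(0.234), np.float64(0.184)]
cheek front foot near dish [ 0.605 -0.115  0.   ]
foot back [ 0.629 -0.308  0.   ]
greybox low [ 0.517 -0.441  0.03 ]
tanend [ 0.322 -0.468  0.02 ]
lion [ 0.588 -0.417  0.   ]
lion2 [ 0.623 -0.532  0.   ]
lion3 [ 0.546 -0.429  0.   ]
lionhead [ 0.563 -0.428  0.1  ]
lion-side [ 0.579 -0.53   0.   ]
```

Both views agree on the bar within about 15 mm along its length and 2 mm across. The bar's middle is near (0.522, -0.286), tipping direction x̂ ≈ (-0.11, 0.994), pivot ≈ (0.507, -0.146), and the dish centre is about 135 mm ahead. This matches the stand feet and the given sizes. First I lift, shut the fingers and move behind the bar.

Emit:
arm_command(
  rows=[
    [[0, 0, 0], [0, 0, -0.45], 0],
    [[0, 0, 0], [0, 0, -0.45], 0],
    [[0, 0, 0], [0, 0, -0.45], 0],
    [[0, 0, 0], [0.3, -0.1, 0], 0],
    [[0, 0, 0], [0.5, -0.2, 0], 0],
    [[0, 0, 0], [0.5, -0.2, 0], 0],
    [[0, 0, 0], [0.5, -0.2, 0], 0],
    [[0, 0, 0], [0.5, -0.2, 0], 0],
    [[0, 0, 0], [0.5, -0.2, 0], 0],
    [[0, 0, 0], [0.5, -0.25, 0], 0],
  ],
)

```text
time_s: 1.35
tool_pos: [0.489, -0.3671, 0.3655]
ee_rot: [[0.938, 0.347, -0.001], [0.347, -0.938, 0.0], [-0.001, -0.001, -1.0]]
wrist_force: [-0.5, -0.7, 0.2]
opening: -0.002
finger_force: 0.0
```

Emit:
arm_command(
  rows=[
    [[0, 0, -0.053], [0, 0, 0], 0],
    [[0, 0, -0.053], [0, 0, 0], 0],
    [[0, 0, -0.053], [0, 0, 0], 0],
    [[0, 0, -0.053], [0, 0, 0], 0],
    [[0, 0, -0.053], [0, 0, 0], 0],
    [[0, 0, -0.053], [0, 0, 0], 0],
    [[0, 0, -0.053], [0, 0, 0], 0],
    [[0, 0, -0.053], [0, 0, 0], 0],
    [[0, 0, 0], [0, 0, 0], 0],
    [[0, 0, 0], [0, 0, 0], 0],
  ],
)

```text
time_s: 2.6
tool_pos: [0.4882, -0.3682, 0.3659]
ee_rot: [[-0.113, 0.994, -0.001], [0.994, 0.113, 0.0], [0.0, -0.001, -1.0]]
wrist_force: [-0.3, -0.3, -0.3]
opening: -0.001
finger_force: 0.0
```

```bash
cat >>h.py <<'E'
def st():
    s=manip.read_state();p=np.array(s['tool_pos']);d=p[:2]-[.507,-.146];u=np.array([-.11,.994])
    print("t",s['time_s'],"pos",p.round(4),"u",round(d@u,4),"v",round(d@[-u[1],u[0]],4),"F",np.round(s['wrist_force'],2),"\nR",np.round(s['ee_rot'],3).tolist(),s['opening'])
E
python3 - <<'E'
from h import *
st(); cv2.imwrite("pics/s1.png",cv2.cvtColor(eyes.read_camera("scene"),cv2.COLOR_RGB2BGR)[40:262,150:400].repeat(2,0).repeat(2,1))
E
```

```text
t 2.6 pos [ 0.4882 -0.3682  0.3659] u -0.2188 v 0.0432 F [-0.26 -0.33 -0.34] 
R [[-0.113, 0.994, -0.001], [0.994, 0.113, 0.0], [0.0, -0.001, -1.0]] -0.0010372027763570382
```

View pics/s1.png

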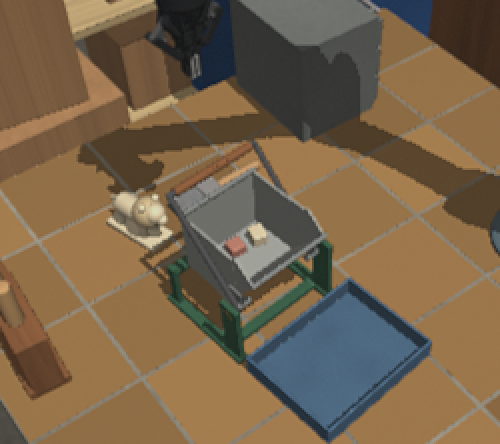

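The gripper tip is at about (247,77) in the full frame, behind the bar, and the bin is undisturbed. I'll check that point against projection.

```bash
python3 - <<'E'
from h import *
print(proj("scene",manip.read_state()['tool_pos']), proj("scene",[[.522,-.286,.256],[.488,.028,.212]]))
E
```

```text
[[246.64594175  77.5745077 ]] [[255.90311766 124.65298262]
 [328.28162443 192.10004844]]
```

Emit:
arm_command(
  rows=[
    [[0, 0, 0], [0.1, 0.4, 0], 0],
    [[0, 0, 0], [0.0, 0.03, 0.4], 0],
    [[0, 0, 0], [0, 0, 0.4], 0],
    [[0, 0, 0], [0, 0, 0.42], 0],
    [[0, 0, 0], [0, 0, 0], 0],
  ],
)

```text
time_s: 3.28
tool_pos: [0.527, -0.3518, 0.2397]
ee_rot: [[-0.115, 0.993, -0.008], [0.993, 0.115, 0.005], [0.006, -0.008, -1.0]]
wrist_force: [0.4, 0.6, -0.1]
opening: -0.001
finger_force: 0.0
```

Projection matches. Now the contact and push along the arc.

Emit:
arm_command(
  rows=[
    [[0, 0, 0], [0.15, 0, 0], 0],
    [[0, 0, 0], [0.15, 0, 0], 0],
    [[0, 0, 0], [0.15, 0, -0.02], 0],
    [[0, 0, 0], [0.16, 0, -0.14], 0],
    [[0, 0, 0], [0.17, 0, -0.14], 0],
    [[0, 0, 0], [0.18, 0, -0.09], 0],
    [[0, 0, 0], [0.18, 0, -0.09], 0],
    [[0, 0, 0], [0.19, 0, -0.06], 0],
  ],
)

```text
time_s: 4.28
tool_pos: [0.5145, -0.2189, 0.2994]
ee_rot: [[-0.117, 0.993, 0.001], [0.993, 0.117, 0.001], [0.001, 0.001, -1.0]]
wrist_force: [0.6, 0.5, -0.5]
opening: -0.004
finger_force: 0.0
```

```bash
python3 - <<'E'
from h import *
st(); cv2.imwrite("pics/s2.png",cv2.cvtColor(eyes.read_camera("scene"),cv2.COLOR_RGB2BGR)[60:260,180:400].repeat(2,0).repeat(2,1))
E
```

```text
t 4.275 pos [ 0.5145 -0.2189  0.2994] u -0.0733 v 0.0006 F [ 0.64  0.47 -0.52] 
R [[-0.117, 0.993, 0.001], [0.993, 0.117, 0.001], [0.001, 0.001, -1.0]] -0.0044343041629784285
```

View pics/s2.png

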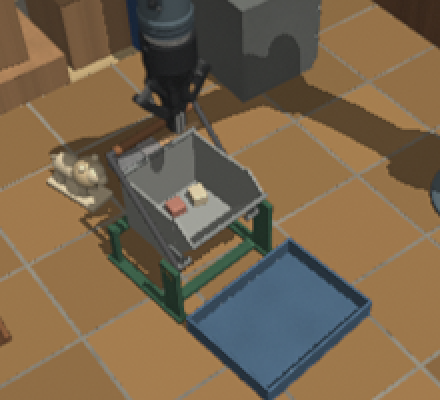

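The finger rode over the bar: the bin is still upright, with the bar at (237,135), and the tip is now ahead of the bar and above it. I rose too early. I'll go back over it, come down deeper and feel for contact first.

Emit:
arm_command(
  rows=[
    [[0, 0, 0], [0, 0, -0.25], 0],
    [[0, 0, 0], [-0.4, 0, 0], 0],
    [[0, 0, 0], [-0.5, 0, 0], 0],
    [[0, 0, 0], [-0.4, 0, 0], 0],
    [[0, 0, 0], [0, 0, 0.2], 0],
    [[0, 0, 0], [0, 0, 0.35], 0],
    [[0, 0, 0], [0, 0, 0.34], 0],
    [[0, 0, 0], [0, 0, 0], 0],
  ],
)

```text
time_s: 5.32
tool_pos: [0.527, -0.3466, 0.2294]
ee_rot: [[-0.118, 0.993, -0.008], [0.993, 0.118, 0.006], [0.007, -0.008, -1.0]]
wrist_force: [-0.7, -0.2, -0.1]
opening: -0.002
finger_force: 0.0
```

Emit:
arm_command(
  rows=[
    [[0, 0, 0], [0.15, 0, 0], 0],
    [[0, 0, 0], [0.15, 0, 0], 0],
    [[0, 0, 0], [0.08, 0, 0], 0],
    [[0, 0, 0], [0.08, 0, 0], 0],
  ],
)

```text
time_s: 5.82
tool_pos: [0.5247, -0.3039, 0.2353]
ee_rot: [[-0.117, 0.993, 0.001], [0.993, 0.117, -0.001], [-0.001, 0.001, -1.0]]
wrist_force: [0.6, -0.6, 1.3]
opening: 0.0
finger_force: 0.0
```

```bash
python3 -c "
from h import *
st()"
```

```text
t 5.825 pos [ 0.5247 -0.3039  0.2353] u -0.1589 v -0.0002 F [ 0.56 -0.55  1.3 ] 
R [[-0.117, 0.993, 0.001], [0.993, 0.117, -0.001], [-0.001, 0.001, -1.0]] 0.0002177017195129928
```

Slow advance with level rows until the force shows.

Emit:
arm_command(
  rows=[
    [[0, 0, 0], [0.06, 0, 0], 0],
    [[0, 0, 0], [0.06, 0, 0], 0],
  ],
)

```text
time_s: 6.08
tool_pos: [0.5237, -0.2959, 0.2355]
ee_rot: [[-0.113, 0.994, 0.004], [0.994, 0.113, -0.005], [-0.005, 0.003, -1.0]]
wrist_force: [2.9, -4.8, 0.7]
opening: 0.001
finger_force: 2.4
```

Emit:
arm_command(
  rows=[
    [[0, 0, 0], [0.06, 0, 0], 0],
    [[0, 0, 0], [0.06, 0, 0], 0],
  ],
)

```text
time_s: 6.32
tool_pos: [0.5224, -0.285, 0.2362]
ee_rot: [[-0.113, 0.994, 0.004], [0.994, 0.113, -0.006], [-0.007, 0.004, -1.0]]
wrist_force: [1.5, -6.6, 4.4]
opening: -0.0
finger_force: 0.0
```

```bash
python3 - <<'E'
from h import *
st(); a=cv2.cvtColor(eyes.read_camera("scene"),cv2.COLOR_RGB2BGR)[90:200,215:335]
b=cv2.cvtColor(eyes.read_camera("side"),cv2.COLOR_RGB2BGR)[190:300,320:440]
cv2.imwrite("pics/s3.png",cv2.resize(np.hstack([a,b]),None,fx=3.3,fy=3.3,interpolation=2))
E
```

```text
t 6.325 pos [ 0.5224 -0.285   0.2362] u -0.1399 v -0.0 F [ 1.52 -6.57  4.36] 
R [[-0.113, 0.994, 0.004], [0.994, 0.113, -0.006], [-0.007, 0.004, -1.0]] -0.00021818197771321854
```

View pics/s3.png

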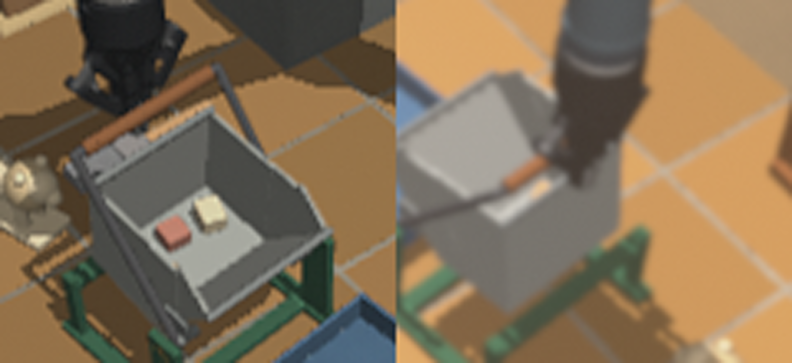

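Contact found at u ≈ -0.153 with about 7 N. Both views show the fingertips behind the bar and lifting it slightly. I'll continue along the arc, keeping the tips about 18 mm below the bar.

Emit:
arm_command(
  rows=[
    [[0, 0, 0], [0.08, 0, -0.13], 0],
    [[0, 0, 0], [0.1, 0, -0.13], 0],
    [[0, 0, 0], [0.17, 0, -0.09], 0],
    [[0, 0, 0], [0.17, 0, -0.09], 0],
  ],
)

```text
time_s: 6.92
tool_pos: [0.5147, -0.2285, 0.2787]
ee_rot: [[-0.115, 0.993, -0.001], [0.993, 0.115, -0.0], [-0.0, -0.001, -1.0]]
wrist_force: [0.2, -3.1, -0.1]
opening: 0.001
finger_force: 1.7
```

Emit:
arm_command(
  rows=[
    [[0, 0, 0], [0.19, 0, -0.06], 0],
    [[0, 0, 0], [0.19, 0, -0.06], 0],
  ],
)

```text
time_s: 7.18
tool_pos: [0.5104, -0.1894, 0.2903]
ee_rot: [[-0.117, 0.993, -0.001], [0.993, 0.117, 0.001], [0.001, -0.001, -1.0]]
wrist_force: [-0.6, -3.2, -1.1]
opening: 0.005
finger_force: 1.4
```

```bash
python3 - <<'E'
from h import *
st(); a=cv2.cvtColor(eyes.read_camera("scene"),cv2.COLOR_RGB2BGR)[90:200,215:335]
b=cv2.cvtColor(eyes.read_camera("side"),cv2.COLOR_RGB2BGR)[190:300,300:420]
cv2.imwrite("pics/s4.png",cv2.resize(np.hstack([a,b]),None,fx=3.3,fy=3.3,interpolation=2))
E
```

```text
t 7.175 pos [ 0.5104 -0.1894  0.2903] u -0.0435 v 0.0014 F [-0.64 -3.16 -1.07] 
R [[-0.117, 0.993, -0.001], [0.993, 0.117, 0.001], [0.001, -0.001, -1.0]] 0.004668051253862575
```

View pics/s4.png

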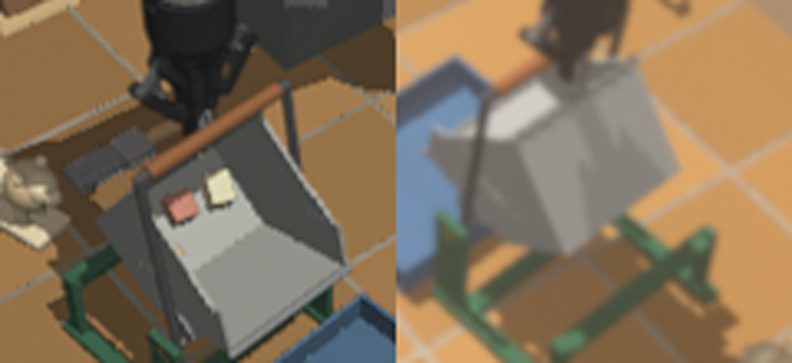

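The bin is tilted about 0.6, with the fingertips behind the bar and the offcuts still inside. Pushing over the top and past 1.3.

Emit:
arm_command(
  rows=[
    [[0, 0, 0], [0.18, 0, -0.04], 0],
    [[0, 0, 0], [0.18, 0, -0.04], 0],
    [[0, 0, 0], [0.18, 0, 0], 0],
    [[0, 0, 0], [0.18, 0, 0.02], 0],
    [[0, 0, 0], [0.18, 0, 0.05], 0],
    [[0, 0, 0], [0.18, 0, 0.05], 0],
  ],
)

```text
time_s: 8.02
tool_pos: [0.498, -0.0826, 0.2856]
ee_rot: [[-0.116, 0.993, -0.001], [0.993, 0.116, 0.0], [0.001, -0.001, -1.0]]
wrist_force: [1.4, -0.9, 0.2]
opening: -0.0
finger_force: 0.6
```

Emit:
arm_command(
  rows=[
    [[0, 0, 0], [0.17, 0, 0.06], 0],
    [[0, 0, 0], [0.15, 0, 0.06], 0],
  ],
)

```text
time_s: 8.28
tool_pos: [0.4942, -0.0508, 0.2735]
ee_rot: [[-0.116, 0.993, -0.001], [0.993, 0.116, 0.001], [0.001, -0.001, -1.0]]
wrist_force: [0.5, -0.9, -0.8]
opening: -0.001
finger_force: 0.3
```

Now at u ≈ 0.096, tilt ≥ 1.35. I lift clear and let it sink.

Emit:
arm_command(
  rows=[
    [[0, 0, 0], [0, 0, -0.4], 0],
    [[0, 0, 0], [0, 0, -0.5], 0],
    [[0, 0, 0], [0.5, 0, 0], 0],
    [[0, 0, 0], [0.5, 0, 0], 0],
    [[0, 0, 0], [0.5, 0, 0], 0],
    [[0, 0, 0], [0, 0, 0], 0],
    [[0, 0, 0], [0, 0, 0], 0],
    [[0, 0, 0], [0, 0, 0], 0],
    [[0, 0, 0], [0, 0, 0], 0],
    [[0, 0, 0], [0, 0, 0], 0],
  ],
)

```text
time_s: 9.52
tool_pos: [0.4776, 0.0958, 0.3642]
ee_rot: [[-0.114, 0.993, -0.0], [0.993, 0.114, 0.0], [0.0, -0.0, -1.0]]
wrist_force: [0.4, 0.2, 0.3]
opening: -0.0
finger_force: 0.0
```

Emit:
arm_command(
  rows=[
    [[0, 0, 0], [0, 0, 0], 0],
    [[0, 0, 0], [0, 0, 0], 0],
    [[0, 0, 0], [0, 0, 0], 0],
    [[0, 0, 0], [0, 0, 0], 0],
    [[0, 0, 0], [0, 0, 0], 0],
    [[0, 0, 0], [0, 0, 0], 0],
    [[0, 0, 0], [0, 0, 0], 0],
    [[0, 0, 0], [0, 0, 0], 0],
    [[0, 0, 0], [0, 0, 0], 0],
    [[0, 0, 0], [0, 0, 0], 0],
  ],
)

```text
time_s: 10.78
tool_pos: [0.4775, 0.0966, 0.3643]
ee_rot: [[-0.116, 0.993, 0.0], [0.993, 0.116, 0.0], [0.0, 0.0, -1.0]]
wrist_force: [-0.2, -1.6, -0.9]
opening: -0.003
finger_force: 0.0
```

```bash
python3 - <<'E'
from h import *
st(); a=cv2.cvtColor(eyes.read_camera("scene"),cv2.COLOR_RGB2BGR)[100:270,230:400]
b=cv2.cvtColor(eyes.read_camera("side"),cv2.COLOR_RGB2BGR)[160:330,270:440]
cv2.imwrite("pics/s5.png",cv2.resize(np.hstack([a,b]),None,fx=2.35,fy=2.35,interpolation=2))
E
```

```text
t 10.775 pos [0.4775 0.0966 0.3643] u 0.2444 v 0.0027 F [-0.21 -1.57 -0.9 ] 
R [[-0.116, 0.993, 0.0], [0.993, 0.116, 0.0], [0.0, 0.0, -1.0]] -0.003360021652663926
```

View pics/s5.png

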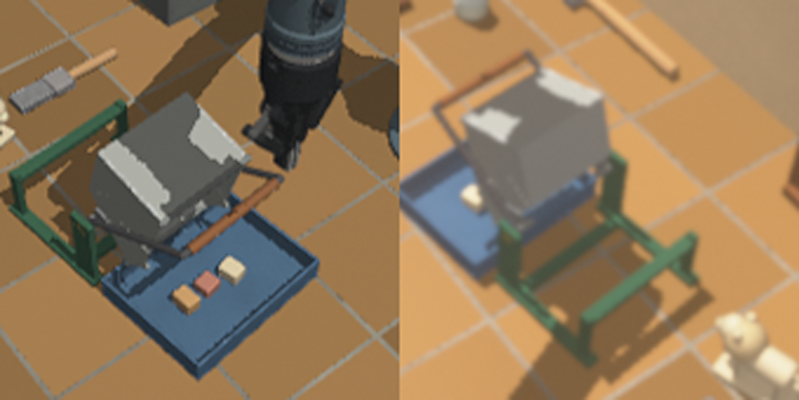

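The scene half shows the bin fully over, bar ends near (348,177) and (309,207), whose middle matches the projected 1.85 position. All three offcuts lie in the dish. Now I lower in front of the bar and feel for contact.

Emit:
arm_command(
  rows=[
    [[0, 0, 0], [0, 0.02, 0.4], 0],
    [[0, 0, 0], [0, 0, 0.5], 0],
    [[0, 0, 0], [0, 0, 0.5], 0],
    [[0, 0, 0], [0, 0, 0.38], 0],
    [[0, 0, 0], [0, 0, 0], 0],
    [[0, 0, 0], [-0.15, 0, 0], 0],
    [[0, 0, 0], [-0.15, 0, 0], 0],
    [[0, 0, 0], [-0.1, 0, 0], 0],
    [[0, 0, 0], [-0.1, 0, 0], 0],
  ],
)

```text
time_s: 12.0
tool_pos: [0.4859, 0.0467, 0.1872]
ee_rot: [[-0.114, 0.993, 0.002], [0.993, 0.114, 0.001], [0.001, 0.002, -1.0]]
wrist_force: [-1.1, 4.7, 0.6]
opening: -0.002
finger_force: 2.1
```

Emit:
arm_command(
  rows=[
    [[0, 0, 0], [-0.08, 0, 0], 0],
    [[0, 0, 0], [-0.06, 0, 0], 0],
  ],
)

```text
time_s: 12.25
tool_pos: [0.4866, 0.0409, 0.1879]
ee_rot: [[-0.119, 0.993, -0.0], [0.993, 0.119, 0.01], [0.01, 0.001, -1.0]]
wrist_force: [-5.4, 18.0, 10.0]
opening: 0.002
finger_force: 0.4
```

Contact at u ≈ 0.194, now pressing at 18 N. I follow the arc up and back.

Emit:
arm_command(
  rows=[
    [[0, 0, 0], [-0.06, 0, -0.1], 0],
    [[0, 0, 0], [-0.08, 0, -0.11], 0],
  ],
)

```text
time_s: 12.5
tool_pos: [0.4882, 0.0256, 0.2087]
ee_rot: [[-0.122, 0.993, -0.0], [0.993, 0.122, 0.007], [0.007, 0.001, -1.0]]
wrist_force: [-2.3, 8.8, 4.4]
opening: 0.002
finger_force: 0.1
```

Emit:
arm_command(
  rows=[
    [[0, 0, 0], [-0.1, 0, -0.1], 0],
    [[0, 0, 0], [-0.12, 0, -0.1], 0],
  ],
)

```text
time_s: 12.75
tool_pos: [0.4909, 0.0006, 0.2284]
ee_rot: [[-0.12, 0.993, 0.0], [0.993, 0.12, 0.002], [0.002, 0.001, -1.0]]
wrist_force: [0.5, 2.3, 0.5]
opening: 0.003
finger_force: 0.0
```

```bash
cat >>h.py <<'E'
def tilt():
    # best tilt by brown-bar pixels near the predicted bar line
    a=cv2.cvtColor(eyes.read_camera("scene"),cv2.COLOR_RGB2HSV) if False else eyes.read_camera("scene").astype(float)
    r=a[...,0]/(a.sum(2)+1); u=np.array([-.11,.994]);v=np.array([-u[1],u[0]]);o=[]
    for t in np.arange(0,1.86,.05):
        c=np.r_[np.array([.507,-.146])+u*.2*np.sin(t-.785),.115+.2*np.cos(t-.785)]
        q=proj("scene",[c+np.r_[v*s,0] for s in np.linspace(-.065,.065,40)]).round().astype(int)
        p=a[q[:,1],q[:,0]]; o.append((round(float(np.mean(np.linalg.norm(p-[142,75,42],axis=1)<45)),2),round(float(t),2)))
    print("tilt",sorted(o)[::-1][:4])
E
python3 -c "
from h import *
st();tilt()"
```

```text
t 12.75 pos [0.4909 0.0006 0.2284] u 0.1475 v -0.0002 F [0.54 2.32 0.55] 
R [[-0.12, 0.993, 0.0], [0.993, 0.12, 0.002], [0.002, 0.001, -1.0]] 0.00318921573007574
tilt [(0.7, 0.0), (0.68, 0.05), (0.65, 0.1), (0.6, 0.15)]
```

Emit:
arm_command(
  rows=[
    [[0, 0, 0], [-0.15, 0, -0.14], 0],
    [[0, 0, 0], [-0.16, 0, -0.12], 0],
  ],
)

```text
time_s: 13.05
tool_pos: [0.4943, -0.0334, 0.2533]
ee_rot: [[-0.117, 0.993, -0.001], [0.993, 0.117, 0.0], [0.0, -0.001, -1.0]]
wrist_force: [0.2, 0.5, -0.1]
opening: 0.002
finger_force: 0.0
```

Emit:
arm_command(
  rows=[
    [[0, 0, 0], [-0.18, 0, -0.09], 0],
    [[0, 0, 0], [-0.18, 0, -0.07], 0],
  ],
)

```text
time_s: 13.3
tool_pos: [0.4988, -0.07, 0.2695]
ee_rot: [[-0.116, 0.993, 0.0], [0.993, 0.116, -0.0], [-0.0, 0.0, -1.0]]
wrist_force: [0.6, 1.1, 0.5]
opening: 0.0
finger_force: 0.0
```

Emit:
arm_command(
  rows=[
    [[0, 0, 0], [-0.18, 0, -0.04], 0],
    [[0, 0, 0], [-0.18, 0, -0.03], 0],
  ],
)

```text
time_s: 13.55
tool_pos: [0.5029, -0.1064, 0.2762]
ee_rot: [[-0.115, 0.993, -0.0], [0.993, 0.115, -0.0], [-0.0, -0.0, -1.0]]
wrist_force: [-0.3, 0.2, -0.2]
opening: 0.003
finger_force: 0.0
```

```bash
python3 - <<'E'
from h import *
st(); a=cv2.cvtColor(eyes.read_camera("scene"),cv2.COLOR_RGB2BGR)[80:270,200:390]
b=cv2.cvtColor(eyes.read_camera("side"),cv2.COLOR_RGB2BGR)[160:350,270:460]
cv2.imwrite("pics/s6.png",cv2.resize(np.hstack([a,b]),None,fx=2.1,fy=2.1,interpolation=2))
E
```

```text
t 13.55 pos [ 0.5029 -0.1064  0.2762] u 0.0398 v -0.0002 F [-0.27  0.2  -0.16] 
R [[-0.115, 0.993, -0.0], [0.993, 0.115, -0.0], [-0.0, -0.0, -1.0]] 0.0033302180037972015
```

I check the tilt numerically by the bar's hue, calibrated on the earlier frames.

```bash
cat > tl.py <<'E'
from h import *
def tl(img,off=(0,0),sc=1):
    h=cv2.cvtColor(img,cv2.COLOR_BGR2Lab).astype(float); u=np.array([-.11,.994]);v=np.array([-u[1],u[0]]);o=[]
    for t in np.arange(0,1.86,.05):
        c=np.r_[np.array([.507,-.146])+u*.2*np.sin(t-.785),.115+.2*np.cos(t-.785)]
        q=((proj("scene",[c+np.r_[v*s,0] for s in np.linspace(-.065,.065,60)])-off)*sc+sc/2).astype(int)
        k=(q>=0).all(1)&(q[:,0]<img.shape[1])&(q[:,1]<img.shape[0]); p=h[q[k,1],q[k,0]]
        o.append((round(float(np.median(p[:,1])),0),[int(x) for x in np.median(p,0)],round(float(t),2)))
    return sorted(o,key=lambda a:-a[0])[:4]
if __name__=="__main__":
    print(0,tl(cv2.imread("pics/scene0.png")))
    a=cv2.imread("pics/s5.png"); print(1.85,tl(a[:,:399],(230,100),2.35))
    a=cv2.imread("pics/s6.png"); print("now",tl(a[:,:399],(200,80),2.1))
E
python3 tl.py
```

```text
0 [(143.0, [111, 143, 154], 0.0), (143.0, [108, 143, 153], 0.05), (142.0, [100, 142, 152], 0.1), (139.0, [87, 139, 149], 0.15)]
1.85 [(144.0, [123, 144, 156], 1.85), (138.0, [163, 138, 158], 0.45), (138.0, [140, 137, 158], 0.65), (137.0, [151, 137, 156], 0.4)]
now [(137.0, [151, 137, 155], 0.4), (136.0, [117, 136, 154], 0.0), (136.0, [117, 136, 154], 0.05), (136.0, [117, 136, 155], 0.1)]
```

```bash
sed -i 's/o.append.*/o.append((int(((p[:,1]>=141)\&(p[:,0]<135)).sum()),round(float(t),2)))/' tl.py; python3 tl.py
```

```text
0 [(58, 0.0), (58, 0.05), (53, 0.1), (13, 0.15)]
1.85 [(60, 1.85), (0, 0.0), (0, 0.05), (0, 0.1)]
now [(3, 0.85), (2, 0.9), (0, 0.0), (0, 0.05)]
```

The only bar pixels visible are at tilt ≈ 0.85–0.9, where the fingertip stands (it hides most of the bar). So the bar is riding on the finger, and I follow on down.

Emit:
arm_command(
  rows=[
    [[0, 0, 0], [-0.2, 0, -0.04], 0],
    [[0, 0, 0], [-0.2, 0, -0.03], 0],
    [[0, 0, 0], [-0.2, 0, 0.03], 0],
    [[0, 0, 0], [-0.2, 0, 0.03], 0],
    [[0, 0, 0], [-0.18, 0, 0.07], 0],
    [[0, 0, 0], [-0.18, 0, 0.07], 0],
    [[0, 0, 0], [-0.15, 0, 0.08], 0],
    [[0, 0, 0], [-0.12, 0, 0.08], 0],
  ],
)

```text
time_s: 14.65
tool_pos: [0.5194, -0.2478, 0.2464]
ee_rot: [[-0.116, 0.993, -0.0], [0.993, 0.116, 0.0], [0.0, -0.0, -1.0]]
wrist_force: [0.6, -0.7, 0.6]
opening: -0.0
finger_force: 0.0
```

Emit:
arm_command(
  rows=[
    [[0, 0, 0], [-0.05, 0, 0.04], 0],
    [[0, 0, 0], [0, 0, 0], 0],
    [[0, 0, 0], [0, 0, 0], 0],
  ],
)

```text
time_s: 15.02
tool_pos: [0.5205, -0.251, 0.2437]
ee_rot: [[-0.117, 0.993, 0.001], [0.993, 0.117, 0.0], [0.0, 0.001, -1.0]]
wrist_force: [0.5, -0.2, -0.9]
opening: -0.0
finger_force: 0.0
```

```bash
python3 -c "
from tl import *
st();print(tl(cv2.cvtColor(eyes.read_camera('scene'),cv2.COLOR_RGB2BGR)))"
```

```text
t 15.025 pos [ 0.5205 -0.251   0.2437] u -0.1058 v -0.0019 F [ 0.46 -0.19 -0.91] 
R [[-0.117, 0.993, 0.001], [0.993, 0.117, 0.0], [0.0, 0.001, -1.0]] -0.0002770930505583488
[(1, 0.0), (0, 0.05), (0, 0.1), (0, 0.15)]
```

Backing off and up, then looking.

Emit:
arm_command(
  rows=[
    [[0, 0, 0], [0.15, 0, 0], 0],
    [[0, 0, 0], [0, 0, -0.4], 0],
    [[0, 0, 0], [0, 0, -0.5], 0],
    [[0, 0, 0], [0, 0, -0.5], 0],
    [[0, 0, 0], [0.3, 0, 0], 0],
    [[0, 0, 0], [0.5, -0.2, 0], 0],
    [[0, 0, 0], [0.5, -0.2, 0], 0],
    [[0, 0, 0], [0.5, -0.2, 0], 0],
    [[0, 0, 0], [0.5, 0, 0], 0],
    [[0, 0, 0], [0.5, 0, 0], 0],
  ],
)

```text
time_s: 16.32
tool_pos: [0.425, 0.0372, 0.3834]
ee_rot: [[-0.117, 0.993, 0.001], [0.993, 0.117, -0.001], [-0.002, 0.001, -1.0]]
wrist_force: [-0.0, 0.1, -0.3]
opening: 0.001
finger_force: 0.0
```

Emit:
arm_command(
  rows=[
    [[0, 0, 0], [0.5, 0, 0], 0],
    [[0, 0, 0], [0, 0, 0], 0],
    [[0, 0, 0], [0, 0, 0], 0],
    [[0, 0, 0], [0, 0, 0], 0],
    [[0, 0, 0], [0, 0, 0], 0],
    [[0, 0, 0], [0, 0, 0], 0],
    [[0, 0, 0], [0, 0, 0], 0],
    [[0, 0, 0], [0, 0, 0], 0],
    [[0, 0, 0], [0, 0, 0], 0],
    [[0, 0, 0], [0, 0, 0], 0],
  ],
)

```text
time_s: 17.58
tool_pos: [0.4205, 0.084, 0.3833]
ee_rot: [[-0.116, 0.993, 0.0], [0.993, 0.116, 0.0], [0.0, 0.0, -1.0]]
wrist_force: [0.2, -0.0, 0.2]
opening: 0.0
finger_force: 0.0
```

```bash
python3 - <<'E'
from tl import *
st(); a=cv2.cvtColor(eyes.read_camera("scene"),cv2.COLOR_RGB2BGR); print(tl(a)); b=cv2.cvtColor(eyes.read_camera("side"),cv2.COLOR_RGB2BGR)
o=cv2.imread("pics/scene0.png")
for nm,(y0,y1,x0,x1) in dict(bar=(105,140,232,290),lion=(130,170,200,236)).items(): print(nm,np.abs(a[y0:y1,x0:x1].astype(int)-o[y0:y1,x0:x1]).mean().round(1))
cv2.imwrite("pics/s7.png",cv2.resize(np.hstack([a[90:290,200:400],b[160:360,270:470]]),None,fx=2,fy=2,interpolation=2))
E
```

```text
t 17.575 pos [0.4205 0.084  0.3833] u 0.2381 v 0.0606 F [ 0.17 -0.04  0.21] 
R [[-0.116, 0.993, 0.0], [0.993, 0.116, 0.0], [0.0, 0.0, -1.0]] 0.00019150381308323777
[(60, 0.0), (60, 0.05), (56, 0.1), (18, 0.15)]
bar 2.6
lion 2.8
```

View pics/s7.png

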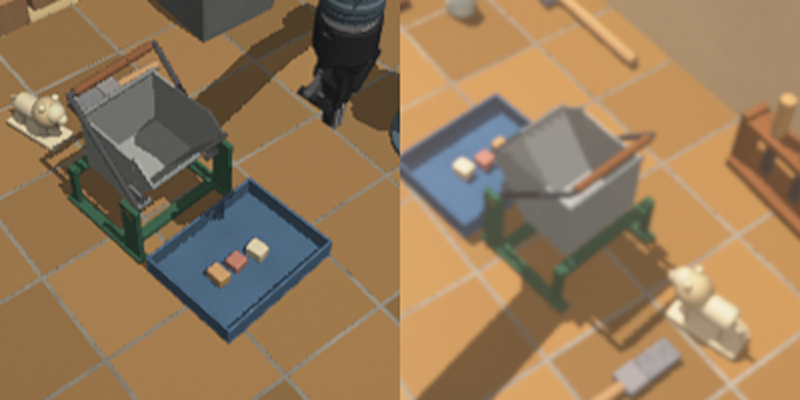

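The picture shows the bin empty and upright, three offcuts in the dish, and the dish corners still at (325,181) and (365,211). The lion and brush are in place and the gripper is high and clear. One more second to settle, a check against the start image, then hand in.

Emit:
arm_command(
  rows=[
    [[0, 0, 0], [0, 0, 0], 0],
    [[0, 0, 0], [0, 0, 0], 0],
    [[0, 0, 0], [0, 0, 0], 0],
    [[0, 0, 0], [0, 0, 0], 0],
    [[0, 0, 0], [0, 0, 0], 0],
    [[0, 0, 0], [0, 0, 0], 0],
    [[0, 0, 0], [0, 0, 0], 0],
    [[0, 0, 0], [0, 0, 0], 0],
  ],
)

```text
time_s: 18.68
tool_pos: [0.4205, 0.0839, 0.3833]
ee_rot: [[-0.116, 0.993, 0.0], [0.993, 0.116, 0.0], [0.0, 0.0, -1.0]]
wrist_force: [0.4, 0.0, -1.0]
opening: 0.004
finger_force: 0.0
```

```bash
python3 - <<'E'
from h import *
g=lambda i:cv2.cvtColor(i,cv2.COLOR_BGR2GRAY).astype(np.float32)
a=g(cv2.cvtColor(eyes.read_camera("scene"),cv2.COLOR_RGB2BGR)); o=g(cv2.imread("pics/scene0.png")); ok=True
for nm,(y0,y1,x0,x1) in dict(bin=(105,145,230,295),dish=(215,262,270,370),lion=(130,170,198,238)).items():
    s,_=cv2.findTransformECC(o[y0:y1,x0:x1],a[y0:y1,x0:x1],np.eye(2,3,dtype=np.float32),cv2.MOTION_TRANSLATION) and (cv2.findTransformECC(o[y0:y1,x0:x1],a[y0:y1,x0:x1],np.eye(2,3,dtype=np.float32),cv2.MOTION_TRANSLATION)[1],0)
    print(nm,s[:,2]); ok&=bool(np.abs(s[:,2]).max()<.5)
print(ok, manip.hand_in() if ok else "not handed in")
E
```

```text
bin [ 0.05053332 -0.0398284 ]
dish [0.0450684  0.24073948]
lion [-0.00504146 -0.00227702]
the job is handed in; nothing more can be done
True None
```

The job is handed in at about 19 s: the three offcuts are in the dish, the empty bin is upright on its rest, and the bin, dish and lion match the start image to within 0.25 px; the first push slipped over the bar and had to be repeated.

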